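# Take the red nut off its clamp

## Robot

A 7-joint arm with a two-finger parallel gripper is mounted at the origin on a cart in front of the work surface, level with it; the furniture and walls round the work are solid. World frame = base frame: x ahead of the robot, y to its left, z up, the work surface at z = 0. Lengths are in m, angles in rad, forces in N, time in s.
With the tool pointing down it reaches from about 0.375 to 0.925 m from the base axis. Payload 3.1 kg.
Tool frame: the origin (TCP) lies between the finger pads; the fingertips stand 19 mm ahead of it and the grasp point (between the pads) is the TCP; z points along the fingers, y is the direction in which the jaws open and shut (so a half turn about z gives the same grasp; the last joint's range is limited). The gripper opens to 85 mm and grips with 20 to 120 N. Pads are 22 mm wide; open, the fingers measure 114 mm over their backs; the gripper's body (76 mm by 85 mm) begins 54 mm behind the grasp point. The pads swing forward as they close: fully open they stand 13 mm farther back than shut.
Start: joints at [-1.357, 0.383, 0.044, 1.598, -0.018, 1.161, -0.05], TCP at [0.199, 0.619, 0.25] pointing down, gripper open.
Joint ranges: [-2.61, 2.61], [-0.41, 2.15], [-1.48, 1.57], [0, 2.5], [-1.57, 4.71], [0.05, 1.97], [-2.85, 2.85]. Speed limits (rad/s): [2.79, 2.79, 3.14, 3.14, 3.14, 3.14, 3.14].

## Interface

Orientations are given as a unit quaternion [x, y, z, w].
In Python, from bench import move_ptp, movel, move_j, move_gripper, pause, inverse_kinematics, read_camera, camera_params, MotionError, sign_off, look_for, tip_of, read_time_s, read_qpos, read_joint_vel, read_effort, read_eef_pos, read_tcp_rot, read_ft_force, read_ft_torque, read_finger_gap gives the robot as it stands. Calls block until the motion is done:
- move_ptp(position, orientation): joint-space move of the TCP to a pose.
- movel(position, orientation=None, speed=0.15): straight line of the TCP; orientation=None keeps the orientation; speed is the mean speed in m/s.
- move_j(angles): joint-space move.
- move_gripper(opening, effort=None): finger opening in m; effort is the grip in N (None keeps the last); returns when the fingers have stopped.
- pause(seconds).
- inverse_kinematics(position, orientation): joint angles nearest the present ones, or None.
- read_camera(name): name is "side" or "top"; returns the picture (480x640x3 uint8, red, green, blue); there is no depth.
- camera_params(name): a dict with "K" (3x3 intrinsics, pixels), "camera_from_world" (4x4, takes a point from world to camera coordinates). Camera axes: x right, y down, z forward; pixel columns grow to the right and rows downward; lengths in m; the calibration is good to about 2 mm. A picture is of the moment at which its call begins. camera_params takes no time and is no camera call.
A pose or a line that the arm cannot do raises MotionError and nothing moves.
- sign_off(): hands the job in, once; it reports no verdict.
Trained networks look in the newest picture that a camera, given by its name, has taken for a name from the list of things; names that differ only in an ending like _2 or _b are one class to them, and where a whole thing is asked for, a point or a joint stands for the part that bears it (a point fixed in the world has none). Each returns a list of dicts, best first, with "confidence" (0 to 1); they miss things now and then, are a little off and sometimes report something else, mostly with a low value. They report only what shows in the picture. A call takes as long as a camera call. They do not tell look-alikes from the thing itself.
- look_for(camera, name): "at" ([column, row] in pixels, amid what is visible of it).
- tip_of(camera, name): "at" ([column, row] in pixels: a listed point, or the origin of a listed thing).
Readings, each from a call of its own:
- read_time_s(): time.
- read_qpos(): joint angles.
- read_joint_vel(): joint speeds.
- read_effort(): joint torques, N m.
- read_eef_pos(): TCP position.
- read_tcp_rot(): TCP orientation.
- read_ft_force(): force on the tool from outside, world axes, zero at the start.
- read_ft_torque(): the same for the moment, N m.
- read_finger_gap(): finger opening in m.
Only numpy, scipy, OpenCV 4.12 (cv2) and the standard library are available. Lean on these libraries where they do the work, as an engineer would, in place of code of your own. Each camera call takes 0.05 s, during which the arm holds its last target.

## Task

Unscrew the red knurled nut from the clamp on the bench - its coarse thread lets go after about a quarter turn anticlockwise - then lift it straight off its stud and set it down gently in the black tool tray, standing upright on its open end. Leave the identical black nut on its own clamp alone.

Things in the scene. Friction and masses are not known exactly. Their poses are not given: they have to be found in the camera images.
- red_nut_center (a point): Centre (half-way up, on the axis) of the red knurled round nut, 44 mm across, 48 mm tall, 150 g, flat steel disc on top, open below; z up. Coarse right-hand thread with play: turned 85 degrees (70 to 100) anticlockwise seen from above from its starting position it is free to lift straight off; it need not rise while turning. Clockwise it is stopped. Turns easily; can be pinched at any yaw.
- red_clamp_seat (a point): Fixed: the washer the red nut stands on, point on the stud's axis, 33 mm above the bench and 24 mm below the nut's centre at the start. The steel clamp, 80 x 56 mm, is nowhere higher than this washer except for the stud, 28 mm across its thread and 28 mm tall, hidden in the nut. Raised 35 mm, the nut is clear of it.
- black_nut_center (a point): Centre of the black nut, the same in size and build as the red one, on a second identical clamp. To be left alone.
- nut_tray: Black open tool tray lying on the bench, fixed, 160 mm (its x axis) by 235 mm (its y axis) over the rim and 29 mm tall; its origin is the centre of its underside. Inner floor 2.5 mm above the bench, 144 x 220 mm, empty.
Mind the look-alikes: they are no part of the job. Leave any blue look-alike of the part that bears red_nut_center alone.

How it is judged:
On the way, in this order (a step that is already met when the one before it is completed fails the run):
1. the red nut has been unscrewed (turned by at least 52 degrees) while still on its stud (angle between the x axis of red_nut_center and the x axis of red_clamp_seat, either way round above 0.9 rad and distance between red_nut_center and red_clamp_seat below 0.04 m), for 0.1 s.
2. the red nut has been lifted clear of the stud (at least 31 mm up) (z of red_nut_center in the frame of red_clamp_seat above 0.055 m), for 0.1 s.
At the end, for the whole second after the job is handed in: The red nut stands upright (within 11 degrees), open end down, on the floor of the tool tray, at rest and released; the black nut is still on its clamp, within 12 mm of where it was (x of red_nut_center in the frame of nut_tray between -0.058 and 0.058 m and y of red_nut_center in the frame of nut_tray between -0.096 and 0.096 m and z of red_nut_center in the frame of nut_tray below 0.032 m and angle between red_nut_center's own z axis and vertical below 0.2 rad and linear speed of red_nut below 0.02 m/s and distance of black_nut_center from where it was at the start of the episode below 0.012 m); the robot touches nothing.
It fails at once if the black nut is taken off or lifted by more than 12 mm (distance of black_nut_center from where it was at the start of the episode above 0.012 m).
It fails at once if the red nut is thrown or dropped from more than about 40 mm (linear speed of red_nut above 0.9 m/s and contact force between the fingers and red_nut below 0.1 N).
It fails at once if the gripper takes hold of or pushes the black nut (over 3 N) (contact force between the fingers and black_nut above 3 N).
It also fails if it takes over 42 s, if anything falls off the work surface, if the arm or the gripper's body presses on something with over 40 N, if the wrist force passes 120 N, or if a joint passes its speed limit or range.

## Working session

There is one attempt and no reset: what is moved stays moved. The work goes in short steps, each a Python script; the robot and the scene stay as the last script left them, time stands still between calls to the robot, and variables do not carry over. Pictures are saved under pics/ and viewed, and the job is handed in when it is done.

```bash
mkdir -p pics; ls; python3 - <<'E'
from bench import *
import cv2,numpy as np
for c in ["top","side"]:
    im=read_camera(c); cv2.imwrite(f"pics/{c}0.png",im[:,:,::-1])
    p=camera_params(c); print(c,p["K"],p["camera_from_world"])
    for n in ["red_nut_center","black_nut_center","nut_tray","red_clamp_seat"]:
        print(n,[(np.round(d["at"]),round(d["confidence"],2)) for d in tip_of(c,n)])
print(read_time_s(),read_tcp_rot(),read_finger_gap())
E
```

```text
pics
top [[614.76084323   0.         322.09283784]
 [  0.         614.76084323 232.23874513]
 [  0.           0.           1.        ]] [[-2.42212948e-02 -9.99700249e-01 -3.56957440e-03  2.07034121e-01]
 [-9.84218294e-01  2.44719745e-02 -1.75258300e-01  4.88809545e-01]
 [ 1.75293120e-01 -7.31742513e-04 -9.84516016e-01  1.05563281e+00]
 [ 0.00000000e+00  0.00000000e+00  0.00000000e+00  1.00000000e+00]]
red_nut_center [(array([437., 246.]), 0.86), (array([434., 308.]), 0.66)]
black_nut_center [(array([279., 144.]), 0.71), (array([325., 275.]), 0.27)]
nut_tray [(array([326., 275.]), 0.72)]
red_clamp_seat [(array([438., 245.]), 0.64)]
side [[618.77685666   0.         323.23072668]
 [  0.         618.77685666 239.75330725]
 [  0.           0.           1.        ]] [[-0.58116323  0.81378396 -0.00222905  0.13533784]
 [ 0.7087572   0.50480867 -0.49277929 -0.40051584]
 [-0.39989064 -0.28796507 -0.87015148  1.49856512]
 [ 0.          0.          0.          1.        ]]
red_nut_center [(array([287., 168.]), 0.63), (array([252., 193.]), 0.56)]
black_nut_center [(array([308., 343.]), 0.79)]
nut_tray [(array([343., 233.]), 0.58)]
red_clamp_seat [(array([255., 194.]), 0.68)]
0.5 [ 1.55238894e-01  9.87876957e-01 -5.48532127e-05 -2.45465625e-05] 0.08535447828334557
```

View pics/top0.png

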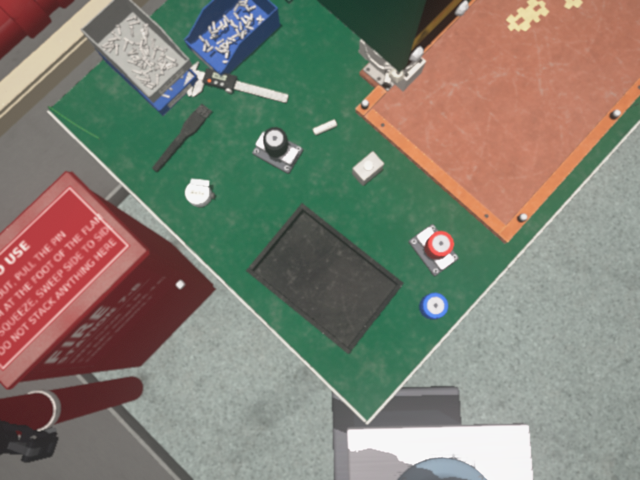

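View pics/side0.png

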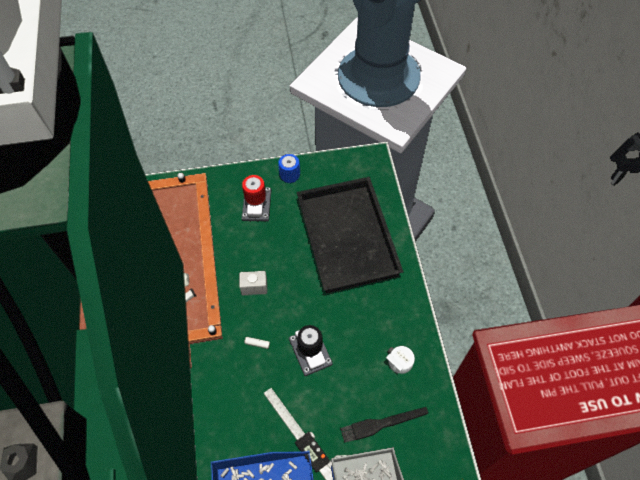

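The top view shows the red nut on its clamp at (440,243), a loose blue look-alike at (434,306), the black nut on its clamp at (276,141) and the tray at (325,277). In the side view they are at red (254,187), blue (289,167), black (310,340) and tray (349,235). The red nut is the one that is red and sits on a clamp. I'll triangulate it and confirm with a crop.

```bash
cat > h.py <<'E'
from bench import *
import cv2,numpy as np
from scipy.spatial.transform import Rotation as R
P={c:(camera_params(c)["K"],camera_params(c)["camera_from_world"]) for c in ["top","side"]}
def tri(a,b):
    Pm=[K@T[:3] for K,T in (P["top"],P["side"])]
    X=cv2.triangulatePoints(Pm[0],Pm[1],np.array(a,float).reshape(2,1),np.array(b,float).reshape(2,1));return (X[:3]/X[3]).ravel()
def proj(c,X):
    K,T=P[c];q=K@(T[:3,:3]@np.array(X)+T[:3,3]);return q[:2]/q[2]
def onz(c,uv,z):
    K,T=P[c];d=T[:3,:3].T@np.linalg.inv(K)@np.array([*uv,1.]);o=-T[:3,:3].T@T[:3,3];return o+d*(z-o[2])/d[2]
def quat(yaw): # jaw (tool y) direction angle: tool down, y axis at 'yaw' in world
    y=np.array([np.cos(yaw),np.sin(yaw),0]);z=np.array([0,0,-1.]);x=np.cross(y,z)
    return R.from_matrix(np.c_[x,y,z]).as_quat()
def crop(c,u,v,r,f,name):
    im=cv2.imread(f"pics/{f}");h=im[max(0,v-r):v+r,max(0,u-r):u+r];cv2.imwrite(f"pics/{name}",cv2.resize(h,(500,500),interpolation=cv2.INTER_CUBIC))
E
python3 - <<'E'
from h import *
dets={}
for n in ["red_nut_center","black_nut_center","nut_tray","red_clamp_seat"]:
    for a in tip_of("top",n):
        for b in tip_of("side",n):
            X=tri(a["at"],b["at"]);e=np.linalg.norm(proj("top",X)-a["at"])
            print(n,np.round(a["at"],1),np.round(b["at"],1),np.round(X,4),round(e,1))
# red segmentation -> fit
for c in ["top","side"]:
    im=cv2.imread(f"pics/{c}0.png");hsv=cv2.cvtColor(im,cv2.COLOR_BGR2HSV)
    m=((hsv[...,0]<8)|(hsv[...,0]>172))&(hsv[...,1]>150)&(hsv[...,2]>100)
    n,l,s,ce=cv2.connectedComponentsWithStats(m.astype('uint8'))
    for i in range(1,n):
        if 100<s[i,4]<3000: print(c,s[i],ce[i])
# tray corners on top (rim at z=.029)
for uv in [(302,206),(402,282),(349,350),(248,271)]: print(np.round(onz("top",uv,.029),3))
t=cv2.resize(cv2.imread("pics/top0.png")[195:345,360:510],(400,400),interpolation=2);s=cv2.resize(cv2.imread("pics/side0.png")[130:250,200:320],(400,400),interpolation=2)
cv2.imwrite("pics/crop1.png",np.hstack([t,s]))
E
```

```text
red_nut_center [436.9 245.6] [287.4 168.2] [0.4389 0.034  0.1469] 15.5
red_nut_center [436.9 245.6] [252.  193.4] [ 0.4663 -0.0116  0.0396] 1.3
red_nut_center [433.6 307.9] [287.4 168.2] [ 0.3572 -0.0044  0.0116] 1.2
red_nut_center [433.6 307.9] [252.  193.4] [ 0.3827 -0.0554 -0.1088] 18.6
black_nut_center [279.2 143.7] [308.4 342.7] [0.6616 0.2714 0.0386] 0.8
black_nut_center [325.3 275.3] [308.4 342.7] [ 0.4904  0.1649 -0.5245] 10.2
nut_tray [326.  275.4] [343.4 233. ] [0.4206 0.1877 0.0118] 1.3
red_clamp_seat [437.5 245.1] [255.4 193.7] [ 0.4649 -0.0087  0.0411] 1.0
top [   0    0   49   44 1157] [18.37424373 14.29904927]
top [427 231  27  25 183] [439.34972678 244.2295082 ]
top [ 10 250 139 138 670] [ 86.24776119 313.32985075]
side [242 175  22  20 191] [252.65968586 185.46073298]
side [480 350 160 104 872] [554.21215596 432.23050459]
[0.546 0.23  0.029]
[0.403 0.055 0.029]
[0.286 0.153 0.029]
[0.429 0.329 0.029]
```

View pics/crop1.png

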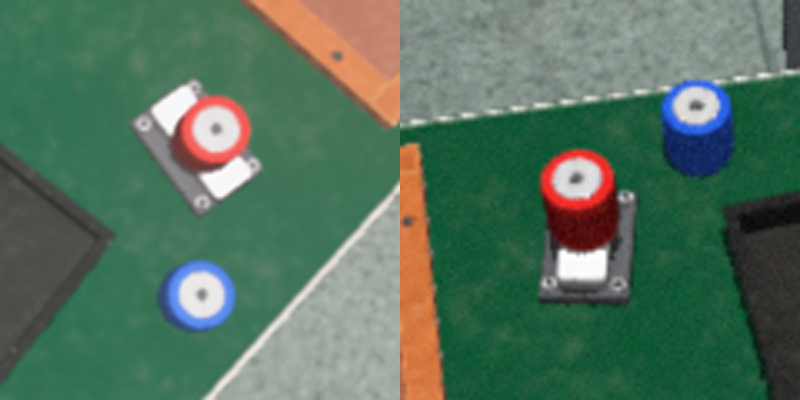

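The crop confirms it: the red nut on its clamp, with its disc centre at (441,243) in top and (252.8,183.7) in side. The blue nut stands loose next to it. I'll compute its position and plan the approach yaw so that joint 7 has room for a turn of about 88°.

```bash
python3 - <<'E'
from h import *
X=tri((441,243),(252.8,183.7));print("disc",X,onz("top",(441,243),.081),onz("side",(252.8,183.7),.081))
c=np.mean([onz("top",(441,243),.081),onz("side",(252.8,183.7),.081)],0)
for d in range(0,360,30):
    q=inverse_kinematics([c[0],c[1],.17],quat(np.radians(d)))
    print(d,None if q is None else np.round(q,2))
E
```

```text
disc [ 0.46407086 -0.00996349  0.07458312] [ 0.46320083 -0.00893947  0.081     ] [ 0.46708057 -0.00639596  0.081     ]
0 [-0.83  0.16  0.82  2.13 -0.15  0.9   0.08]
30 [-0.81  0.16  0.8   2.13 -0.14  0.9   0.59]
60 [-0.79  0.15  0.77  2.13 -0.14  0.9   1.11]
90 [-0.74  0.15  0.72  2.13 -0.12  0.9   1.62]
120 [-0.7   0.14  0.68  2.13 -0.12  0.9   2.14]
150 [-0.65  0.14  0.62  2.13 -0.1   0.9   2.65]
180 [-1.25  0.45  1.41  2.14 -0.54  0.99 -2.69]
210 [-1.25  0.45  1.41  2.14 -0.54  0.99 -2.16]
240 [-1.25  0.45  1.41  2.14 -0.54  0.99 -1.64]
270 [-0.87  0.17  0.87  2.14 -0.16  0.9  -1.48]
300 [-0.89  0.17  0.88  2.14 -0.17  0.91 -0.95]
330 [-0.86  0.16  0.85  2.14 -0.16  0.9  -0.44]
```

```bash
python3 - <<'E'
from h import *
q=quat(np.radians(-45))
move_ptp([.465,-.008,.18],q)
print(np.round(read_qpos(),3),read_eef_pos(),read_time_s())
for c in ["top","side"]:
    cv2.imwrite(f"pics/{c}1.png",read_camera(c)[:,:,::-1])
t=cv2.resize(cv2.imread("pics/top1.png")[145:345,340:540],(400,400),interpolation=2);s=cv2.resize(cv2.imread("pics/side1.png")[80:280,150:350],(400,400),interpolation=2)
cv2.imwrite("pics/crop2.png",np.hstack([t,s]))
E
```

```text
[-0.874  0.142  0.864  2.127 -0.135  0.926 -0.717] [ 0.4655068  -0.00669721  0.18016877] 3.4333
```

View pics/crop2.png

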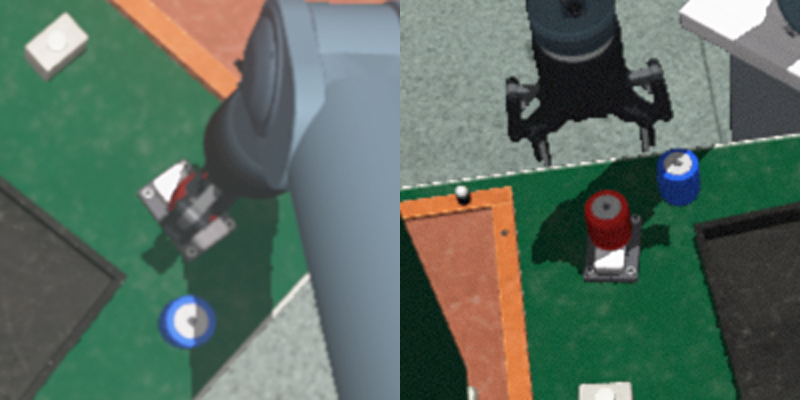

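The gripper is above the red nut with its jaws along the planned diagonal, and the blue nut is clear of it. I'll descend, close gently and check the side forces.

```bash
python3 - <<'E'
from h import *
q=quat(np.radians(-45))
movel([.465,-.008,.062],q,speed=.08)
print(read_eef_pos(),np.round(read_ft_force(),1))
move_gripper(.052,20)
print(read_finger_gap(),np.round(read_ft_force(),1))
move_gripper(.04,20)
pause(.2)
print(read_finger_gap(),np.round(read_ft_force(),1),np.round(read_ft_torque(),2),read_eef_pos(),read_time_s())
for c in ["side"]:
    cv2.imwrite(f"pics/{c}2.png",read_camera(c)[:,:,::-1])
crop("side",250,185,70,"side2.png","crop3.png")
E
```

```text
[ 0.46550813 -0.00791922  0.06246332] [ 0.1  0.2 -0.4]
0.051944900977124404 [ 0.2 -0.2  0.4]
0.044053590965118364 [-1.8 -0.2  4.4] [ 0.1   0.3  -0.03] [ 0.46500031 -0.00792062  0.06215738] 6.0167
```

View pics/crop3.png

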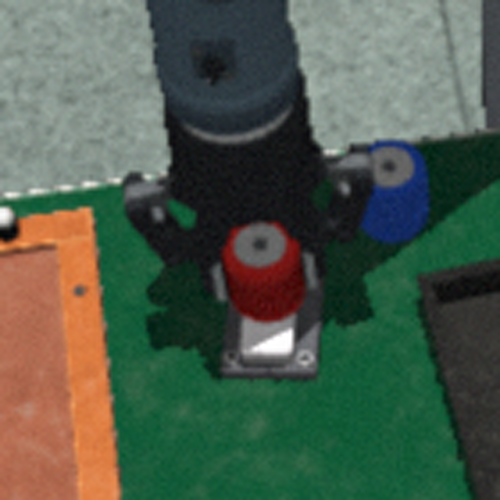

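The nut is gripped at 44 mm with low side forces, and blue is clear. Now I'll turn joint 7 anticlockwise in steps.

```bash
python3 - <<'E'
from h import *
move_gripper(.036,40)
print(read_finger_gap(),np.round(read_ft_force(),1))
q0=np.array(read_qpos())
for d in [20,45,66,86]:
    q=q0.copy();q[6]+=np.radians(d);move_j(q)
    y=R.from_quat(read_tcp_rot()).as_matrix()[:,1]
    print(d,round(np.degrees(np.arctan2(y[1],y[0])),1),np.round(read_ft_force(),1),np.round(read_ft_torque(),2),np.round(read_eef_pos(),4),read_finger_gap())
pause(.2);print(read_time_s())
E
```

```text
0.04306861479334189 [-2.1 -0.2  5.5]
20 -25.2 [0.5 1.6 1.2] [ 0.05 -0.03  0.03] [ 0.4654 -0.008   0.0623] 0.0432846186223969
45 -0.2 [0.6 0.4 1. ] [ 0.   -0.07  0.01] [ 0.4652 -0.008   0.0623] 0.04307454232998846
66 20.8 [-0.9 -0.1  3.8] [0.04 0.16 0.06] [ 0.4649 -0.008   0.0623] 0.043352597882896755
86 40.8 [-0.4 -0.1  4. ] [-0.    0.29  0.05] [ 0.4648 -0.0079  0.0623] 0.043418121647278
8.275
```

The jaw turned 86° with almost no resisting torque, so the nut went round with it. Next is a gentle test lift.

```bash
python3 - <<'E'
from h import *
p=np.array(read_eef_pos());p[:2]=[.465,-.008]
for dz in [.004,.012,.045]:
    movel([p[0],p[1],.0623+dz],None,speed=.04)
    print(dz,np.round(read_ft_force(),1),read_finger_gap(),np.round(read_eef_pos(),4))
    if abs(read_ft_force()[2])>15: break
pause(.15);print(read_time_s())
cv2.imwrite("pics/side3.png",read_camera("side")[:,:,::-1]);crop("side",250,180,70,"side3.png","crop4.png")
E
```

```text
0.004 [ 0.3  1.2 -0.9] 0.04346785949831967 [ 0.4647 -0.008   0.0661]
0.012 [-0.7  0.2 -1. ] 0.043115468599310126 [ 0.465  -0.008   0.0745]
0.045 [-0.4 -0.3 -1.8] 0.0428860015166777 [ 0.4648 -0.008   0.1071]
10.0
```

View pics/crop4.png

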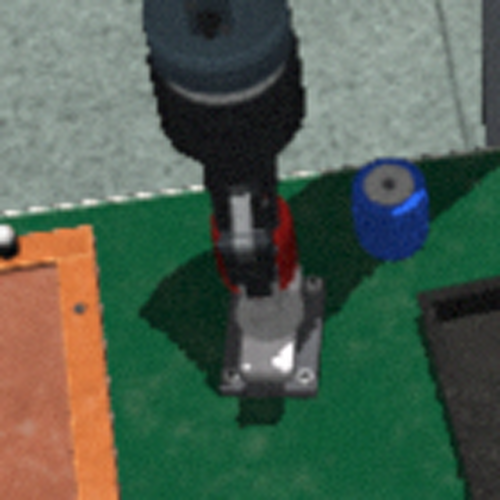

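The nut is off the stud, which shows bare at crop (270,310). I'll carry it to the tray centre and lower it with force checks.

```bash
python3 - <<'E'
from h import *
movel([.465,-.008,.14],None,speed=.12)
movel([.42,.185,.14],None,speed=.12)
movel([.42,.185,.05],None,speed=.08)
b=np.array(read_ft_force());print(b)
for z in [.040,.036,.034,.033,.032,.031,.030,.029]:
    movel([.42,.185,z],None,speed=.02);pause(.1)
    f=np.array(read_ft_force());print(z,np.round(f,1),np.round(read_eef_pos(),4))
    if f[2]-b[2]>4: break
print(read_time_s(),read_finger_gap())
cv2.imwrite("pics/side4.png",read_camera("side")[:,:,::-1])
crop("side",340,220,90,"side4.png","crop5.png")
E
```

```text
[ 0.54532469 -0.90213425 -1.12758698]
0.04 [-1.3 -0.5 -2. ] [0.4201 0.185  0.04  ]
0.036 [ 0.9 -0.5 -2. ] [0.42  0.185 0.036]
0.034 [-0.2  0.1 -0.6] [0.42  0.185 0.034]
0.033 [ 0.5  0.4 -1.8] [0.42  0.185 0.033]
0.032 [ 0.3 -0.6 -1.3] [0.42  0.185 0.032]
0.031 [-1.7 -0.1  7.3] [0.4201 0.1851 0.0318]
16.15 0.04318214073602509
```

View pics/crop5.png

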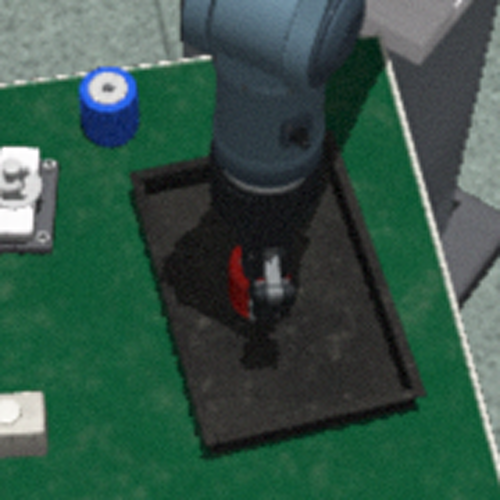

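Contact came at z = 0.0318, as predicted, and the nut is inside the tray. I'll release gently and back off. The 114 mm over the backs still fits, but I'll open only partway.

```bash
python3 - <<'E'
from h import *
movel([.42,.185,.0318],None,speed=.02)
move_gripper(.044,20); move_gripper(.064);pause(.2)
print(read_finger_gap(),np.round(read_ft_force(),1))
movel([.42,.185,.20],None,speed=.08)
move_ptp([.30,.50,.28],read_tcp_rot())
print(read_time_s(),np.round(read_ft_force(),1))
for c in ["top","side"]:
    cv2.imwrite(f"pics/{c}5.png",read_camera(c)[:,:,::-1])
    for n in ["red_nut_center","black_nut_center"]:
        print(c,n,[(np.round(d["at"],1),round(d["confidence"],2)) for d in tip_of(c,n)])
t=cv2.resize(cv2.imread("pics/top5.png")[200:360,240:400],(400,400),interpolation=2);s=cv2.resize(cv2.imread("pics/side5.png")[160:320,270:430],(400,400),interpolation=2)
cv2.imwrite("pics/crop6.png",np.hstack([t,s]))
E
```

```text
0.0637897846302993 [ 0.  -0.1 -0.1]
20.7583 [-0.3 -1.1 -0.1]
top red_nut_center [(array([328.9, 273.5]), 0.85), (array([434.8, 308.5]), 0.65)]
top black_nut_center [(array([276.7, 143.8]), 0.69)]
side red_nut_center [(array([290.7, 169.8]), 0.76), (array([339.6, 229.8]), 0.71)]
side black_nut_center [(array([310.2, 343.2]), 0.72)]
```

View pics/crop6.png

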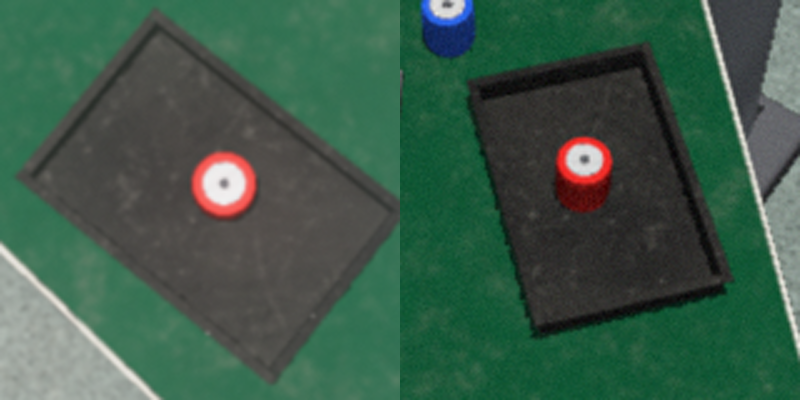

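The red nut stands upright, disc up, mid-tray at top (329,273) and side (339,230). The black and blue nuts haven't moved, and the arm is clear.

```bash
python3 -c "
from bench import *
sign_off()"
```

```text
the job is handed in; nothing more can be done
```

I unscrewed the red nut 86° anticlockwise, lifted it straight off its stud and set it down near the middle of the tool tray. I handed the job in shortly after 20.8 s on the robot's clock, and no verdict was reported.

- **Turn and lift:** the resisting torque stayed at or below 0.06 N m during the turn. The side view after the lift showed the bare stud.
- **Placing:** the nut touched the tray floor at the predicted height (TCP z 0.0318 m) with about 8 N, and I released it there.
- **Final pictures:** both cameras show the red nut standing upright with its disc up and the gripper clear of everything.
- **Other nuts:** the networks' points for the black nut moved by no more than 2.5 pixels and those for the blue one by about 3.5, which I put down to detection noise. The gripper never went near the black nut.
- **Disagreement:** locating the red nut at the start from each camera separately gave positions about 4 mm apart. I used the average, and the jaws closed on the nut with only small side forces.

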